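Slide the finished mould out of the row for trimming

TASK

Three small black-framed moulds stand touching in a row against the metal fence. Slide the one with the yellow panel out of the row, flat on the table and never lifted, until it lies wholly inside the blue-taped bay in front of the row, roughly square to the tape. Leave the two moulds with grey panels where they are.

Things in the scene. Friction and masses are not known exactly. Their poses are not given: they have to be found in the camera images.
- mould_yellow: The mould to move: loose, tray-like, with a strong yellow panel, 0.25 to 0.5 kg, 90 mm along x, 84 mm along y, 22 mm high: a black frame 12 mm wide round an open recess 66 x 60 mm, 14 mm deep, whose solid floor is the panel, 8 mm above the table. Origin: centre of its underside. Axes at the start parallel to the bay's, z up. It may stand in any of the three places of the row; its neighbours touch its sides (faces across y).
- mould_grey_a: A mould of the same shape and size with a blue-grey panel; must stay. Loose, 0.35 kg. Origin: centre of its underside; axes at the start parallel to the bay's.
- mould_grey_b: Another mould of the same shape and size with a blue-grey panel; must stay. Loose, 0.35 kg. Origin: centre of its underside; axes at the start parallel to the bay's. (A third, spare grey mould lies alone far off on the left of the table and plays no part.)
- bay: Fixed rectangle of blue tape on the table, inside 140 mm along x, 330 mm along y; tape 12 mm wide. Origin: its centre. Its x points away from the robot, to the row and fence. At the start the moulds stand side by side along y, centres at x = +142 mm, y = -84.5, 0, +84.5 mm in this frame. The fixed metal fence, 18 mm high, 340 mm long, stands 3 mm behind them (x = 190 to 210 mm).

How it is judged:
By the outcome, as a careful person would: the job done as asked, in the order asked, and still so for the second after the job is handed in, with the robot touching nothing.
It also fails if it takes over 35 s, if anything falls off the work surface, if the arm or the gripper's body presses on something with over 40 N, if the wrist force passes 120 N, or if a joint passes its speed limit or range.

ROBOT

A 7-joint arm with a two-finger parallel gripper is mounted at the origin on the work surface. World frame = base frame: x ahead of the robot, y to its left, z up, the work surface at z = 0. Lengths are in mm, angles in degrees, forces in N, time in s.
With the tool pointing down it reaches from about 425 to 825 mm from the base axis. Payload 3.6 kg.
Tool frame: the origin (TCP) lies on the centre line of the jaws, within the pads' length; the fingertips stand 17 mm ahead of it and the grasp point (between the pads) lies 2 mm behind it; z points along the fingers, y is the direction in which the jaws open and shut (so a half turn about z gives the same grasp; the last joint's range is limited). The gripper opens to 93 mm and grips with 3 to 60 N. Pads are 15 mm wide; open, the fingers measure 128 mm over their backs; the gripper's body (75 mm by 188 mm) begins 65 mm behind the grasp point.
Start: joints at [71.878, 35.231, -0.722, 81.555, 0.464, 63.22, -2.315], TCP at [185.756, -622.862, 235.64] pointing down, gripper open.
Joint ranges: [-178.69, 178.69], [-17.37, 117.87], [-77.05, 75.6], [15.02, 138.74], [-78.02, 258.01], [0.78, 113.62], [-162.83, 162.83]. Speed limits (degrees/s): [159.86, 159.86, 180, 180, 180, 180, 180].

INTERFACE

Orientations are given as a 3x3 rotation matrix whose columns are the frame's x, y, z axes.
In Python, from cell import env, vision, hand_in gives the robot as it stands.
- The arm moves only by the shell command python3 -m pendant 'ROWS' [FORCE]. ROWS is JSON, one flat list of numbers, 5 for each row, row after row: the opening, from 0 (shut) to 1 (fully open), then the shift along the world's x, y, z in m, then the turn about the world's z in degrees. In form: [claw, tx, ty, tz, roll, claw, tx, ty, tz, roll, ...]. A call has 1 to 8 rows; each row shifts and turns the commanded pose from where the row before left it; what a row does not reach is not made up. A row lasts 1/12 s, in which the tool goes at most 41.7 mm and 7.16 degrees, less where a joint would pass 70% of its speed; a pose out of reach is approached as far as the arm can. A call is refused whole if a number of a shift passes 0.0417 or a number of a turn 7.16, either way. A call with a gripper value outside its range is refused whole. The fingers move at their own pace and stop on an object; FORCE is the grip in N (left out, the last holds). Time passes only in rows, so rows that do not move let the fingers close. It gives the time, the measured TCP pose, the force and the opening at its end, in the units of the state.
- env.read_state(): the state, without advancing time (a new reading comes with each control period).
- vision.read_camera(name): name is "side" or "top"; returns the picture (400x640x3 uint8, blue, green, red); there is no depth.
- vision.camera_params(name): a dict with "fovy" (degrees; the focal length in pixels is half the picture's height over the tangent of half this angle, whatever the lens; pixels are square), "cx", "cy" (the principal point, pixels), "D" ([k1, k2, p1, p2, k3] as OpenCV has them; the pictures are not rectified), "rvec" (rotation vector, rad) and "tvec" (3), from world to camera coordinates, as OpenCV has them. Camera axes: x right, y down, z forward; pixel columns grow to the right and rows downward; lengths in mm; the calibration is good to about 2 mm. A picture is of the moment at which its call begins. camera_params takes no time and is no camera call.
- hand_in(): hands the job in, once; it reports no verdict.
Trained networks look in the newest picture that a camera, given by its name, has taken for a name from the list of things; names that differ only in an ending like _2 or _b are one class to them, and where a whole thing is asked for, a point or a joint stands for the part that bears it (a point fixed in the world has none). Each returns a list of dicts, best first, with "confidence" (0 to 1); they miss things now and then, are a little off and sometimes report something else, mostly with a low value. They report only what shows in the picture. A call takes as long as a camera call.
- vision.masks_of(thing, camera): "region" (400x640 bool, what is visible of it) and "extent" ([left, top, right, bottom] in pixels, round what is visible of it).
The state is a dict: "time_s": time; "joint_pos": joint angles; "qvel": joint speeds; "joint_efforts": joint torques, N m; "tcp_pos": TCP position; "eef_rot": TCP orientation; "ft_force": force on the tool from outside, world axes, zero at the start; "torque": the same for the moment, N m; "opening": opening from 0.0 (shut) to 1.0 (fully open).
Only numpy, scipy, OpenCV 4.12 (cv2) and the standard library are available. Lean on these libraries where they do the work, as an engineer would, in place of code of your own. Each camera call takes 0.05 s, during which the arm holds its last target.

## Working session

There is one attempt and no reset: what is moved stays moved. The work goes in short steps, Python scripts to look and compute and a shell command to move; the robot and the scene stay as the last step left them, time stands still between calls to the robot, and variables do not carry over. Pictures are saved under pics/ and viewed, and the job is handed in when it is done.

```bash
mkdir -p pics
cat > h.py <<'E'
import numpy as np, cv2
from cell import env, vision
def cam(n):
    p=vision.camera_params(n); f=200/np.tan(np.radians(p["fovy"])/2)
    K=np.array([[f,0,p["cx"]],[0,f,p["cy"]],[0,0,1]]);D=np.array(p["D"],float)
    R=cv2.Rodrigues(np.array(p["rvec"],float))[0];t=np.array(p["tvec"],float).reshape(3)
    return K,D,R,t
def toworld(n,px,z=0):
    K,D,R,t=cam(n)
    u=cv2.undistortPoints(np.array(px,float).reshape(-1,1,2),K,D).reshape(-1,2)
    d=np.c_[u,np.ones(len(u))]@R; c=-R.T@t
    return c+d*((z-c[2])/d[:,2])[:,None]
def topix(n,P):
    K,D,R,t=cam(n)
    return cv2.projectPoints(np.array(P,float).reshape(-1,1,3),cv2.Rodrigues(R)[0],t,K,D)[0].reshape(-1,2)
E
python3 - <<'E'
from h import *
for n in("top","side"):
    im=vision.read_camera(n); cv2.imwrite(f"pics/{n}0.png",im)
    K,D,R,t=cam(n); print(n,(-R.T@t).round(),K[0,0])
    for th in("mould_yellow","mould_grey_a","bay"):
        for m in vision.masks_of(th,n): 
            c=np.argwhere(m["region"]).mean(0)[::-1]; print(th,m["confidence"],m["extent"],c.round(1),toworld(n,c,15).round(1))
s=env.read_state();print(s["time_s"],s["tcp_pos"],s["eef_rot"],s["ft_force"],s["opening"])
E
```

```text
top [515.  27. 811.] 519.2050319106148
mould_yellow 0.85 [408.5, 145.7, 469.4, 212.2] [439.7 178.9] [[ 625.8 -147.9   15. ]]
mould_grey_a 0.75 [355.2, 139.6, 417.9, 206.0] [384.9 170.9] [[636.3 -63.5  15. ]]
mould_grey_a 0.63 [298.7, 128.7, 362.6, 196.1] [330.4 162.2] [[647.8  20.9  15. ]]
bay 0.74 [249.4, 109.6, 502.2, 333.6] [377.9 213.6] [[569.8 -53.8  15. ]]
side [ 458. -511.  537.] 442.017679310746
mould_yellow 0.85 [351.3, 270.1, 421.5, 332.5] [385.3 302.2] [[ 626.1 -152.7   15. ]]
mould_grey_a 0.95 [336.7, 199.7, 400.6, 237.0] [366.8 217.2] [[651.4  25.3  15. ]]
mould_grey_a 0.69 [342.2, 231.4, 408.9, 274.9] [374.4 253.9] [[638.7 -59.9  15. ]]
bay 0.97 [222.5, 188.7, 449.2, 378.0] [333.9 292.2] [[ 558.3 -119.6   15. ]]
0.4 [ 185.70546733 -622.77745243  235.45350459] [[ 9.58300585e-01  2.85762099e-01 -1.09297604e-04]
 [ 2.85762120e-01 -9.58300492e-01  4.21083200e-04]
 [ 1.55896710e-05 -4.34757392e-04 -9.99999905e-01]] [0.05311643 0.28565326 0.1772191 ] 1.003658638137392
```

View pics/top0.png

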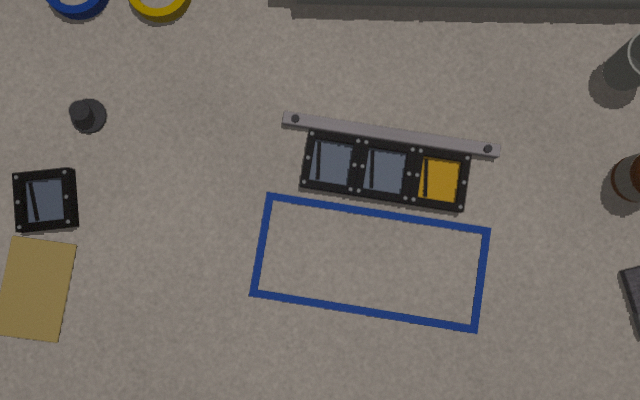

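View pics/side0.png

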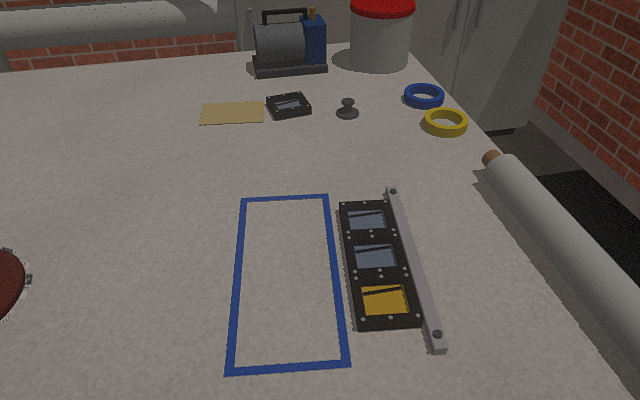

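The yellow mould is at the right end of the row in the top picture, with its panel centre at about (440,180). The two greys are at about (385,171) and (331,163), and the fence is behind them. The blue bay's corners are at roughly (270,195), (489,230), (475,331) and (251,295). Next I'll fit the bay and panel poses.

```bash
cat >> h.py <<'E'
def fit(n,im,lo,hi,z,roi=None):
    hsv=cv2.cvtColor(im,cv2.COLOR_BGR2HSV); m=cv2.inRange(hsv,lo,hi)
    if roi: 
        r=np.zeros_like(m); a,b,c,d=roi; r[b:d,a:c]=255; m&=r
    n_,l,s,_=cv2.connectedComponentsWithStats(m); k=1+np.argmax(s[1:,4])
    px=np.argwhere(l==k)[:,::-1]
    w=toworld(n,px,z)[:,:2].astype(np.float32)
    return cv2.minAreaRect(w), len(px)
def rep(n,im):
    print(n,"bay",fit(n,im,(100,100,40),(125,255,255),0,(200,100,510,390)))
    print(n,"panel",fit(n,im,(18,120,60),(32,255,255),8,(220,130,500,390)))
E
python3 - <<'E'
from h import *
for n in("top","side"):
    rep(n,cv2.imread(f"pics/{n}0.png"))
E
```

```text
top bay (((496.4356994628906, -44.01664733886719), (354.1816711425781, 163.64292907714844), 82.18321228027344), 4788)
top panel (((626.220703125, -147.66537475585938), (58.35985565185547, 65.07363891601562), 82.1993637084961), 1454)
side bay (((497.77838134765625, -43.212921142578125), (355.3174133300781, 164.48797607421875), 82.24694061279297), 3908)
side panel (((629.026123046875, -141.9213104248047), (52.386817932128906, 63.704227447509766), 82.36199951171875), 1134)
```

```bash
python3 -m pendant '[0.14,0.0275,0.0297,0,-3.05,0.14,0.0275,0.0297,0,-3.05,0.14,0.0275,0.0297,0,-3.05,0.14,0.0275,0.0297,0,-3.05,0.14,0.0275,0.0297,0,-3.05,0.14,0.0275,0.0297,0,-3.05,0.14,0.0275,0.0297,0,-3.05,0.14,0.0275,0.0297,0,-3.05]' 20
```

```text
time_s: 1.07
tcp_pos: [406.9, -383.7, 235.9]
eef_rot: [[0.99, -0.138, 0.001], [-0.138, -0.99, -0.0], [0.001, 0.0, -1.0]]
ft_force: [0.1, -0.5, 0.3]
opening: 0.472
```

```bash
python3 -m pendant '[0.14,0.0275,0.0297,0,0,0.14,0.0275,0.0297,0,0,0.14,0.0275,0.0297,0,0,0.14,0.0275,0.0297,0,0,0.14,0.0275,0.0297,0,0,0.14,0.0275,0.0297,0,0,0.14,0.0275,0.0297,-0.02,0,0.14,0.0275,0.0297,-0.02,0]'; python3 -m pendant '[0.14,0,0,-0.035,0,0.14,0,0,-0.035,0,0.14,0,0,-0.035,0,0.14,0,0,-0.02,0,0.14,0,0,0,0,0.14,0,0,0,0]'
python3 - <<'E'
from h import *
for n in("top","side"):
    im=vision.read_camera(n); cv2.imwrite(f"pics/{n}1.png",im)
s=env.read_state();print(s["eef_rot"].round(4) if hasattr(s["eef_rot"],'round') else s["eef_rot"])
E
```

```text
time_s: 1.73
tcp_pos: [623.8, -150.6, 199.8]
eef_rot: [[0.991, -0.135, 0.004], [-0.135, -0.991, -0.001], [0.004, 0.0, -1.0]]
ft_force: [-0.5, -0.7, 0.1]
opening: 0.139
time_s: 2.23
tcp_pos: [621.1, -152.1, 73.0]
eef_rot: [[0.991, -0.136, -0.002], [-0.136, -0.991, 0.0], [-0.002, -0.0, -1.0]]
ft_force: [-0.7, -0.8, 1.0]
opening: 0.141
[[ 9.907e-01 -1.357e-01  3.900e-03]
 [-1.357e-01 -9.907e-01 -8.000e-04]
 [ 4.000e-03  3.000e-04 -1.000e+00]]
```

```bash
python3 -c "
from h import *
s=env.read_state();print(s['tcp_pos'],s['time_s'])
print(topix('side',[s['tcp_pos'][:2]+[56] if isinstance(s['tcp_pos'],list) else [*s['tcp_pos'][:2],56]]),topix('top',[[*s['tcp_pos'][:2],56]]))"
```

```text
[ 623.10637599 -152.73027653   75.71421023] 2.3333
[[385.91226473 284.38490337]] [[449.22370985 177.03123162]]
```

View pics/side1.png

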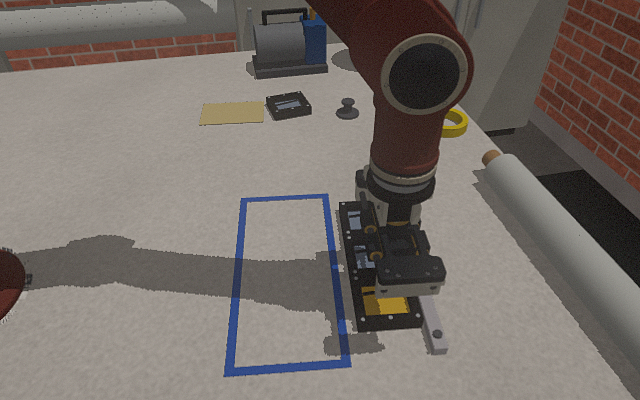

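View pics/top1.png

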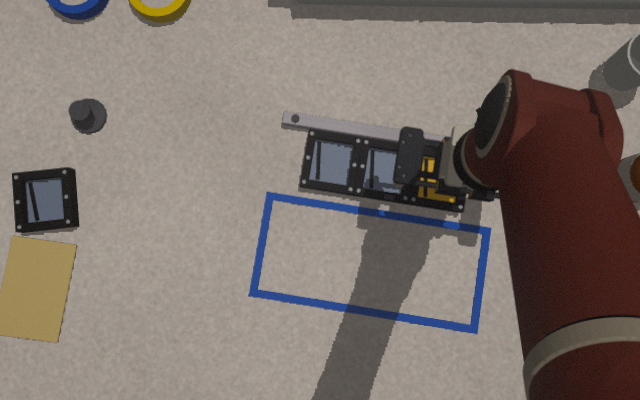

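```bash
python3 -m pendant '[0.14,0.003,0.0055,0,0,0.14,0,0,0,0,0.14,0,0,0,0,0.14,0,0,0,0]'; python3 -m pendant '[0.14,0,0,0,0,0.14,0,0,0,0]'; python3 -m pendant '[0.14,0,0,0,0]'
```

```text
time_s: 2.67
tcp_pos: [625.1, -146.6, 74.7]
eef_rot: [[0.991, -0.135, 0.002], [-0.135, -0.991, -0.0], [0.002, -0.0, -1.0]]
ft_force: [0.1, -0.2, -0.3]
opening: 0.139
time_s: 2.83
tcp_pos: [624.5, -146.9, 74.0]
eef_rot: [[0.991, -0.136, 0.0], [-0.136, -0.991, -0.0], [0.0, 0.0, -1.0]]
ft_force: [-0.5, -0.3, 0.7]
opening: 0.139
time_s: 2.92
tcp_pos: [624.4, -146.9, 73.8]
eef_rot: [[0.991, -0.136, -0.0], [-0.136, -0.991, -0.0], [-0.0, 0.0, -1.0]]
ft_force: [0.3, 0.1, -0.2]
opening: 0.142
```

```bash
python3 -m pendant '[0.14,0,0,-0.015,0,0.14,0,0,-0.012,0,0.14,0,0,-0.008,0,0.14,0,0,-0.006,0,0.14,0,0,0,0,0.14,0,0,0,0]'; python3 -m pendant '[0.14,0,0,-0.003,0,0.14,0,0,0,0,0.14,0,0,0,0]'
python3 - <<'E'
from h import *
for n in("top","side"):
    im=vision.read_camera(n); cv2.imwrite(f"pics/{n}2.png",im)
    cv2.imwrite(f"pics/{n}2z.png",cv2.resize(im[130:350,290:510],None,fx=2.7,fy=2.7))
E
```

```text
time_s: 3.42
tcp_pos: [624.3, -146.7, 32.2]
eef_rot: [[0.991, -0.136, -0.001], [-0.136, -0.991, 0.0], [-0.001, -0.0, -1.0]]
ft_force: [-0.1, 0.3, -0.5]
opening: 0.138
time_s: 3.67
tcp_pos: [624.7, -146.8, 30.0]
eef_rot: [[0.991, -0.136, 0.001], [-0.136, -0.991, -0.0], [0.001, -0.0, -1.0]]
ft_force: [0.4, -0.4, -0.6]
opening: 0.138
```

View pics/side2z.png

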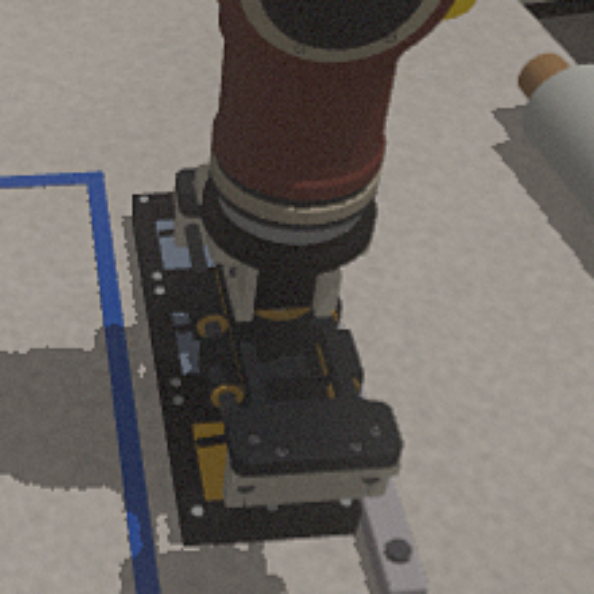

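The fingers are inside the yellow recess, touching nothing. I'll nudge it along −y, away from its neighbour.

```bash
python3 -m pendant '[0.14,-0.0003,-0.002,0,0,0.14,-0.0003,-0.002,0,0,0.14,-0.0003,-0.002,0,0,0.14,-0.0003,-0.002,0,0,0.14,-0.0003,-0.002,0,0]' 40;python3 -m pendant '[0.14,-0.0003,-0.002,0,0,0.14,-0.0003,-0.002,0,0,0.14,0,0,0,0]'
python3 - <<'E'
from h import *
for n in("top","side"):
    im=vision.read_camera(n); cv2.imwrite(f"pics/{n}3.png",im)
    cv2.imwrite(f"pics/{n}3z.png",cv2.resize(im[130:350,290:510],None,fx=2.7,fy=2.7))
E
```

```text
time_s: 4.18
tcp_pos: [623.1, -156.3, 29.8]
eef_rot: [[0.991, -0.136, 0.0], [-0.136, -0.991, 0.001], [0.0, -0.001, -1.0]]
ft_force: [-0.1, 2.4, 1.0]
opening: 0.135
time_s: 4.43
tcp_pos: [622.6, -160.6, 29.8]
eef_rot: [[0.991, -0.136, 0.0], [-0.136, -0.991, 0.001], [0.0, -0.001, -1.0]]
ft_force: [0.6, 2.8, 0.3]
opening: 0.142
```

View pics/side3z.png

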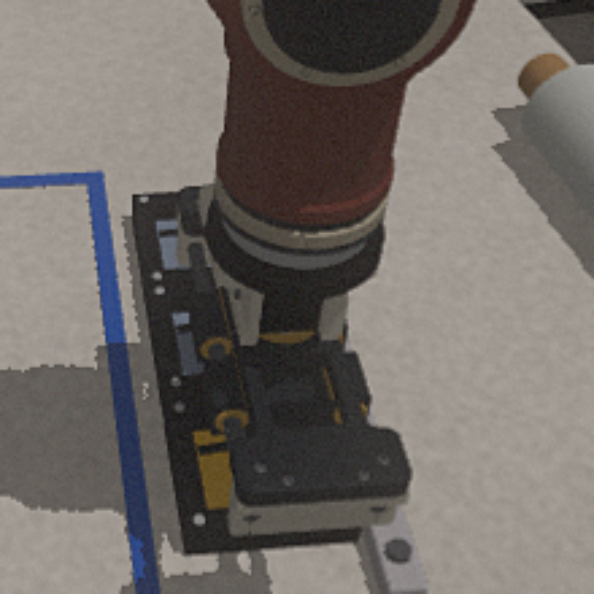

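```bash
python3 -m pendant '[0.14,-0.005,0.0007,0,0,0.14,-0.005,0.0007,0,0,0.14,-0.005,0.0007,0,0,0.14,-0.005,0.0007,0,0,0.14,-0.004,0.0006,0,0,0.14,-0.004,0.0006,0,0,0.14,-0.004,0.0006,0,0]'; python3 -m pendant '[0.14,-0.008,0.0011,0,0,0.14,-0.008,0.0011,0,0,0.14,-0.008,0.0011,0,0,0.14,-0.008,0.0011,0,0,0.14,-0.008,0.0011,0,0,0.14,-0.005,0.0007,0,0]'
python3 - <<'E'
from h import *
for n in("top","side"):
    im=vision.read_camera(n); cv2.imwrite(f"pics/{n}4.png",im)
E
```

```text
time_s: 5.12
tcp_pos: [590.5, -157.0, 30.0]
eef_rot: [[0.991, -0.136, 0.002], [-0.136, -0.991, -0.001], [0.002, 0.001, -1.0]]
ft_force: [2.4, -0.4, 1.3]
opening: 0.139
time_s: 5.62
tcp_pos: [544.4, -149.9, 30.0]
eef_rot: [[0.991, -0.136, 0.0], [-0.136, -0.991, -0.0], [0.0, -0.0, -1.0]]
ft_force: [2.9, 0.8, 2.1]
opening: 0.137
```

View pics/side4.png

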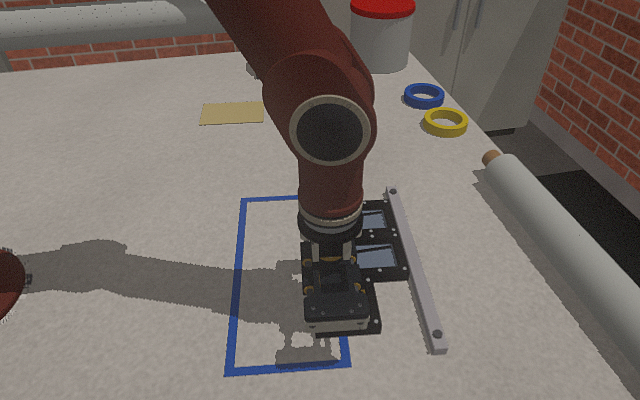

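View pics/top4.png

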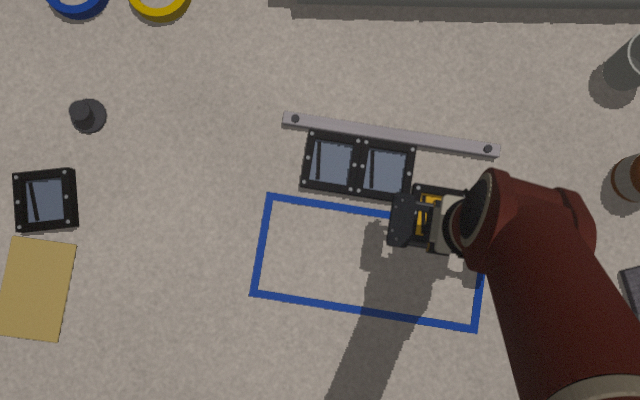

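The yellow mould is coming out of the row straight and the greys look still. I'll drag the remaining ~87 mm.

```bash
python3 -m pendant '[0.14,-0.008,0.0011,0,0,0.14,-0.011,0.0015,0,0,0.14,-0.011,0.0015,0,0,0.14,-0.011,0.0015,0,0,0.14,-0.011,0.0015,0,0,0.14,-0.011,0.0015,0,0,0.14,-0.008,0.0011,0,0,0.14,-0.006,0.0008,0,0]'; python3 -m pendant '[0.14,-0.005,0.0007,0,0,0.14,-0.002,0.0003,0,0,0.14,0,0,0,0,0.14,0,0,0,0]'
python3 - <<'E'
from h import *
for n in("top","side"):
    im=vision.read_camera(n); cv2.imwrite(f"pics/{n}5.png",im)
E
```

```text
time_s: 6.38
tcp_pos: [467.8, -139.4, 29.8]
eef_rot: [[0.991, -0.136, 0.0], [-0.136, -0.991, -0.0], [0.0, -0.0, -1.0]]
ft_force: [2.9, -0.5, 1.4]
opening: 0.139
time_s: 6.72
tcp_pos: [460.9, -138.3, 29.6]
eef_rot: [[0.991, -0.136, -0.001], [-0.136, -0.991, 0.0], [-0.002, -0.0, -1.0]]
ft_force: [1.3, -0.3, 2.9]
opening: 0.139
```

View pics/side5.png

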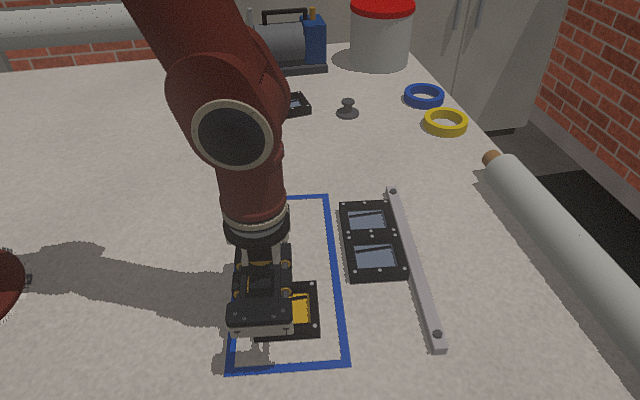

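View pics/top5.png

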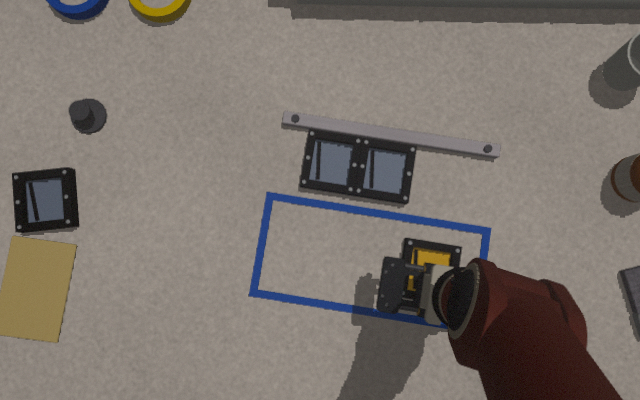

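It looks wholly inside the bay. I'll back off the walls before raising, so friction can't lift it, then check.

```bash
python3 -m pendant '[0.14,0.004,0.003,0,0,0.14,0.004,0.003,0,0,0.14,0.002,0,0,0,0.14,0,0,0,0,0.14,0,0,0.01,0,0.14,0,0,0.02,0,0.14,0,0,0.035,0,0.14,0,0,0.035,0]'; python3 -m pendant '[0.14,0,-0.02,0.03,0,0.14,0,-0.038,0.01,0,0.14,0,-0.04,0,0,0.14,0,-0.04,0,0,0.14,0,-0.04,0,0,0.14,0,-0.04,0,0,0.14,0,-0.02,0,0,0.14,0,0,0,0]'
python3 - <<'E'
from h import *
for n in("top","side"):
    im=vision.read_camera(n); cv2.imwrite(f"pics/{n}6.png",im); rep(n,im)
    for m in vision.masks_of("mould_grey_a",n)[:3]:
        c=np.argwhere(m["region"]).mean(0)[::-1]; print(m["confidence"],c.round(1))
E
```

```text
time_s: 7.48
tcp_pos: [470.0, -132.3, 130.6]
eef_rot: [[0.991, -0.136, -0.004], [-0.136, -0.991, 0.001], [-0.004, -0.0, -1.0]]
ft_force: [1.4, -0.3, 0.2]
opening: 0.143
time_s: 8.15
tcp_pos: [468.3, -377.7, 170.1]
eef_rot: [[0.989, -0.145, -0.001], [-0.145, -0.989, -0.005], [-0.001, 0.005, -1.0]]
ft_force: [0.4, -0.8, -0.9]
opening: 0.138
top bay (((496.4372253417969, -44.0645751953125), (354.0517883300781, 163.6495819091797), 82.1428451538086), 4786)
top panel (((484.22552490234375, -133.0293426513672), (58.1601448059082, 66.63050842285156), 81.98155975341797), 1557)
0.74 [384.9 170.5]
0.65 [330.5 162.5]
side bay (((919.4723510742188, 411.1156921386719), (41.41019821166992, 93.14645385742188), 77.62162780761719), 260)
side panel (((908.9298706054688, 258.7017822265625), (29.250520706176758, 86.08386993408203), 77.60420989990234), 216)
0.96 [382.6 258.5]
0.93 [380.4 219.1]
```

View pics/side6.png

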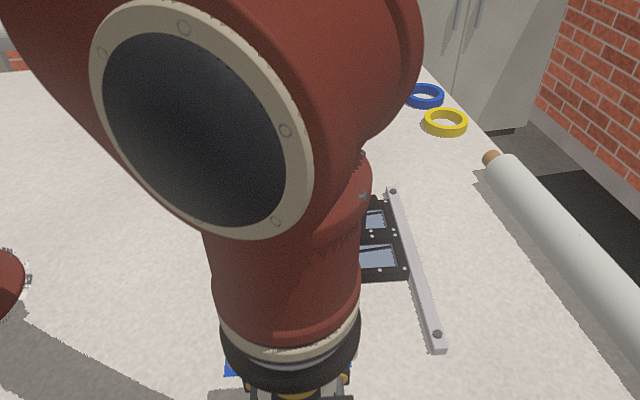

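View pics/top6.png

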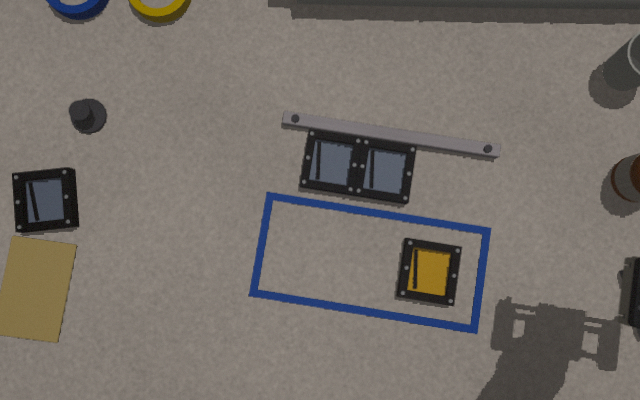

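```bash
python3 -m pendant '[0.14,0,0,0,0,0.14,0,0,0,0,0.14,0,0,0,0]'; python3 -c "
from cell import hand_in
print(hand_in())"
```

```text
time_s: 8.6
tcp_pos: [471.9, -369.2, 169.9]
eef_rot: [[0.991, -0.134, 0.0], [-0.134, -0.991, 0.001], [0.0, -0.001, -1.0]]
ft_force: [0.3, 0.4, -0.2]
opening: 0.143
the job is handed in; nothing more can be done
None
```

The yellow mould now lies wholly inside the blue-taped bay, and I've handed the job in at about 8.6 s. I set the nearly closed fingers in its recess, nudged it a few mm away from its grey neighbour, then dragged it flat into the bay. I backed off its walls before raising the fingers. Forces read between moves stayed around 3 N.

**Last top picture:** the mould's centre is at about x = 0, y = −90 mm in the bay's frame. That leaves roughly 25 mm to the long tapes and 33 mm to the nearer short one. It is within about 0.2° of square to the tape, and the two grey moulds are within half a pixel of where they started.

**Side camera:** it gave no useful final check, because the arm blocked its view of the bay. Its fits there landed on other blue and yellow objects and I discarded them, so the final position rests on the top camera alone.

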